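Isolate the disinfection lamps, spread the jars, switch back on

TASK

The jars in the UV disinfection tray are heaped up, so the light does not reach them all. Throw the lamp switch off (lever fully over to its red end) before you touch any jar, spread the heap so that one jar stands upright on the tray floor wholly inside each of the four marked quarters, then throw the lever fully back over to its green end. Don't disturb the bottle and the tape dispenser.

Things in the scene. Friction and masses are not known exactly. Their poses are not given: they have to be found in the camera images.
- lever (a joint): angle of the switch lever about its horizontal hinge (the switch box's y axis), rad: 0 = fully off, leaning 0.6 rad from vertical to the red end (box's -x); 1.2 = fully on, leaning 0.6 rad to the green end (box's +x). The heavy bar tips it over-centre: from upright (0.6) it falls to whichever end is nearer and stays there; about 1.5 N at the bar lifts it off an end. It starts on.
- lever_bar (a point): centre of the lever's black crossbar, a round bar 76 mm long, 20 mm in diameter, parallel to the hinge (box's y), carried by two steel arms (10 mm thick, 38 mm apart) 90 mm from the hinge; moves with the lever
- lever_pivot (a point): point on the lever's hinge axis, midway along it, 66 mm above the table; axes as switch_box
- switch_box: grey switch box fixed to the table, 130 mm (x) by 80 mm (y) by 60 mm high, its hinge brackets reach 76 mm; stands left or right of the tray. Red patch on the top at its -x end (off), green patch at its +x end (on). Origin: centre of its underside, z up
- tray: white square tray fixed to the table, 240 mm outside, 220 mm inside, floor 6 mm thick, rim 10 mm thick rising to 14 mm above the table; a blue cross divides its floor into four 110 mm square quarters. Along its -x and +x edges, outside the rim, stand lamp bars 36 mm wide, 260 mm long (centred 142 mm from the middle), up to 52 mm high. Origin: underside, centre; axes along the edges, z up
- quarter0 (a point): centre of the tray quarter on the tray's +x, +y side, on the tray floor (6 mm above the table); axes as the tray
- quarter1 (a point): centre of the tray quarter on the tray's +x, -y side, on the tray floor (6 mm above the table); axes as the tray
- quarter2 (a point): centre of the tray quarter on the tray's -x, +y side, on the tray floor (6 mm above the table); axes as the tray
- quarter3 (a point): centre of the tray quarter on the tray's -x, -y side, on the tray floor (6 mm above the table); axes as the tray
- jar0: amber jar with a paper band and green flat lid, a closed upright cylinder 48 mm in diameter and 70 mm high, about 130 g; origin: centre of its underside, z up along the jar. All four jars are alike and interchangeable. At the start it is one of three standing on the tray floor about 4 mm apart, in a triangle.
- jar1: amber jar with a paper band and green flat lid, a closed upright cylinder 48 mm in diameter and 70 mm high, about 130 g; origin: centre of its underside, z up along the jar. All four jars are alike and interchangeable. At the start it is one of three standing on the tray floor about 4 mm apart, in a triangle.
- jar2: amber jar with a paper band and green flat lid, a closed upright cylinder 48 mm in diameter and 70 mm high, about 130 g; origin: centre of its underside, z up along the jar. All four jars are alike and interchangeable. At the start it is one of three standing on the tray floor about 4 mm apart, in a triangle.
- jar3: amber jar with a paper band and green flat lid, a closed upright cylinder 48 mm in diameter and 70 mm high, about 130 g; origin: centre of its underside, z up along the jar. All four jars are alike and interchangeable. At the start it sits on top of the other three.
- carton: bystander: open cardboard box of small green-capped vials, fixed, 140 mm (x) by 90 mm (y) by 80 mm high, on the other side of the tray from the switch; origin: underside, centre
- bottle: bystander: white and blue disinfectant bottle, loose, 64 mm in diameter, 144 mm high; origin: underside, centre
- tape: bystander: red desk tape dispenser with a roll of brown tape, loose, 170 mm (x) by 60 mm by 98 mm high; origin: underside, centre

How it is judged:
On the way, in this order (a step that is already met when the one before it is completed fails the run):
1. the lever is thrown fully off (below 0.1 rad) (value of joint lever below 0.1 rad), for 0.2 s.
2. with the lever still off, one jar stands upright on the floor inside each of the four quarters (value of joint lever below 0.1 rad and ((x of jar0 in the frame of tray between 0.022 and 0.088 m and y of jar0 in the frame of tray between 0.022 and 0.088 m and z of jar0 in the frame of tray below 0.011 m and angle between jar0's own z axis and vertical below 0.1 rad) or (x of jar1 in the frame of tray between 0.022 and 0.088 m and y of jar1 in the frame of tray between 0.022 and 0.088 m and z of jar1 in the frame of tray below 0.011 m and angle between jar1's own z axis and vertical below 0.1 rad) or (x of jar2 in the frame of tray between 0.022 and 0.088 m and y of jar2 in the frame of tray between 0.022 and 0.088 m and z of jar2 in the frame of tray below 0.011 m and angle between jar2's own z axis and vertical below 0.1 rad) or (x of jar3 in the frame of tray between 0.022 and 0.088 m and y of jar3 in the frame of tray between 0.022 and 0.088 m and z of jar3 in the frame of tray below 0.011 m and angle between jar3's own z axis and vertical below 0.1 rad)) and ((x of jar0 in the frame of tray between 0.022 and 0.088 m and y of jar0 in the frame of tray between -0.088 and -0.022 m and z of jar0 in the frame of tray below 0.011 m and angle between jar0's own z axis and vertical below 0.1 rad) or (x of jar1 in the frame of tray between 0.022 and 0.088 m and y of jar1 in the frame of tray between -0.088 and -0.022 m and z of jar1 in the frame of tray below 0.011 m and angle between jar1's own z axis and vertical below 0.1 rad) or (x of jar2 in the frame of tray between 0.022 and 0.088 m and y of jar2 in the frame of tray between -0.088 and -0.022 m and z of jar2 in the frame of tray below 0.011 m and angle between jar2's own z axis and vertical below 0.1 rad) or (x of jar3 in the frame of tray between 0.022 and 0.088 m and y of jar3 in the frame of tray between -0.088 and -0.022 m and z of jar3 in the frame of tray below 0.011 m and angle between jar3's own z axis and vertical below 0.1 rad)) and ((x of jar0 in the frame of tray between -0.088 and -0.022 m and y of jar0 in the frame of tray between 0.022 and 0.088 m and z of jar0 in the frame of tray below 0.011 m and angle between jar0's own z axis and vertical below 0.1 rad) or (x of jar1 in the frame of tray between -0.088 and -0.022 m and y of jar1 in the frame of tray between 0.022 and 0.088 m and z of jar1 in the frame of tray below 0.011 m and angle between jar1's own z axis and vertical below 0.1 rad) or (x of jar2 in the frame of tray between -0.088 and -0.022 m and y of jar2 in the frame of tray between 0.022 and 0.088 m and z of jar2 in the frame of tray below 0.011 m and angle between jar2's own z axis and vertical below 0.1 rad) or (x of jar3 in the frame of tray between -0.088 and -0.022 m and y of jar3 in the frame of tray between 0.022 and 0.088 m and z of jar3 in the frame of tray below 0.011 m and angle between jar3's own z axis and vertical below 0.1 rad)) and ((x of jar0 in the frame of tray between -0.088 and -0.022 m and y of jar0 in the frame of tray between -0.088 and -0.022 m and z of jar0 in the frame of tray below 0.011 m and angle between jar0's own z axis and vertical below 0.1 rad) or (x of jar1 in the frame of tray between -0.088 and -0.022 m and y of jar1 in the frame of tray between -0.088 and -0.022 m and z of jar1 in the frame of tray below 0.011 m and angle between jar1's own z axis and vertical below 0.1 rad) or (x of jar2 in the frame of tray between -0.088 and -0.022 m and y of jar2 in the frame of tray between -0.088 and -0.022 m and z of jar2 in the frame of tray below 0.011 m and angle between jar2's own z axis and vertical below 0.1 rad) or (x of jar3 in the frame of tray between -0.088 and -0.022 m and y of jar3 in the frame of tray between -0.088 and -0.022 m and z of jar3 in the frame of tray below 0.011 m and angle between jar3's own z axis and vertical below 0.1 rad)) and linear speed of each of jar0, jar1, jar2, jar3 below 0.02 m/s), for 0.2 s.
At the end, for the whole second after the job is handed in: Lever fully on (above 1.1 rad), still; each tray quarter holds one jar on the tray floor (within 5 mm), upright within 0.1 rad, at rest, its centre 22 to 88 mm from both lines of the cross (inside its quarter, give or take 2 mm) (value of joint lever above 1.1 rad and velocity of joint lever between -0.1 and 0.1 rad/s and ((x of jar0 in the frame of tray between 0.022 and 0.088 m and y of jar0 in the frame of tray between 0.022 and 0.088 m and z of jar0 in the frame of tray below 0.011 m and angle between jar0's own z axis and vertical below 0.1 rad) or (x of jar1 in the frame of tray between 0.022 and 0.088 m and y of jar1 in the frame of tray between 0.022 and 0.088 m and z of jar1 in the frame of tray below 0.011 m and angle between jar1's own z axis and vertical below 0.1 rad) or (x of jar2 in the frame of tray between 0.022 and 0.088 m and y of jar2 in the frame of tray between 0.022 and 0.088 m and z of jar2 in the frame of tray below 0.011 m and angle between jar2's own z axis and vertical below 0.1 rad) or (x of jar3 in the frame of tray between 0.022 and 0.088 m and y of jar3 in the frame of tray between 0.022 and 0.088 m and z of jar3 in the frame of tray below 0.011 m and angle between jar3's own z axis and vertical below 0.1 rad)) and ((x of jar0 in the frame of tray between 0.022 and 0.088 m and y of jar0 in the frame of tray between -0.088 and -0.022 m and z of jar0 in the frame of tray below 0.011 m and angle between jar0's own z axis and vertical below 0.1 rad) or (x of jar1 in the frame of tray between 0.022 and 0.088 m and y of jar1 in the frame of tray between -0.088 and -0.022 m and z of jar1 in the frame of tray below 0.011 m and angle between jar1's own z axis and vertical below 0.1 rad) or (x of jar2 in the frame of tray between 0.022 and 0.088 m and y of jar2 in the frame of tray between -0.088 and -0.022 m and z of jar2 in the frame of tray below 0.011 m and angle between jar2's own z axis and vertical below 0.1 rad) or (x of jar3 in the frame of tray between 0.022 and 0.088 m and y of jar3 in the frame of tray between -0.088 and -0.022 m and z of jar3 in the frame of tray below 0.011 m and angle between jar3's own z axis and vertical below 0.1 rad)) and ((x of jar0 in the frame of tray between -0.088 and -0.022 m and y of jar0 in the frame of tray between 0.022 and 0.088 m and z of jar0 in the frame of tray below 0.011 m and angle between jar0's own z axis and vertical below 0.1 rad) or (x of jar1 in the frame of tray between -0.088 and -0.022 m and y of jar1 in the frame of tray between 0.022 and 0.088 m and z of jar1 in the frame of tray below 0.011 m and angle between jar1's own z axis and vertical below 0.1 rad) or (x of jar2 in the frame of tray between -0.088 and -0.022 m and y of jar2 in the frame of tray between 0.022 and 0.088 m and z of jar2 in the frame of tray below 0.011 m and angle between jar2's own z axis and vertical below 0.1 rad) or (x of jar3 in the frame of tray between -0.088 and -0.022 m and y of jar3 in the frame of tray between 0.022 and 0.088 m and z of jar3 in the frame of tray below 0.011 m and angle between jar3's own z axis and vertical below 0.1 rad)) and ((x of jar0 in the frame of tray between -0.088 and -0.022 m and y of jar0 in the frame of tray between -0.088 and -0.022 m and z of jar0 in the frame of tray below 0.011 m and angle between jar0's own z axis and vertical below 0.1 rad) or (x of jar1 in the frame of tray between -0.088 and -0.022 m and y of jar1 in the frame of tray between -0.088 and -0.022 m and z of jar1 in the frame of tray below 0.011 m and angle between jar1's own z axis and vertical below 0.1 rad) or (x of jar2 in the frame of tray between -0.088 and -0.022 m and y of jar2 in the frame of tray between -0.088 and -0.022 m and z of jar2 in the frame of tray below 0.011 m and angle between jar2's own z axis and vertical below 0.1 rad) or (x of jar3 in the frame of tray between -0.088 and -0.022 m and y of jar3 in the frame of tray between -0.088 and -0.022 m and z of jar3 in the frame of tray below 0.011 m and angle between jar3's own z axis and vertical below 0.1 rad)) and linear speed of each of jar0, jar1, jar2, jar3 below 0.02 m/s); the robot touches nothing.
It fails at once if the robot touches a jar (more than 0.5 N) while the lever is not off (above 0.3 rad) (value of joint lever above 0.3 rad and (contact force between any of the fingers, the arm and jar0 above 0.5 N or contact force between any of the fingers, the arm and jar1 above 0.5 N or contact force between any of the fingers, the arm and jar2 above 0.5 N or contact force between any of the fingers, the arm and jar3 above 0.5 N)).
It fails at once if the bottle or the tape dispenser is moved more than 30 mm or tipped (distance of any of bottle, tape from where it was at the start of the episode above 0.03 m or angle between any of bottle, tape's own z axis and vertical above 0.4 rad).
It also fails if it takes over 72 s, if anything falls off the work surface, if the arm or the gripper's body presses on something with over 40 N, if the wrist force passes 120 N, or if a joint passes its speed limit or range.

ROBOT

A 6-joint arm with a two-finger parallel gripper is mounted at the origin on the work surface. World frame = base frame: x ahead of the robot, y to its left, z up, the work surface at z = 0. Lengths are in m, angles in rad, forces in N, time in s.
With the tool pointing down it reaches from about 0.225 to 0.875 m from the base axis. Payload 3.4 kg.
Tool frame: the origin (TCP) lies where the fingers leave the gripper's body, on its centre line; the fingertips stand 73 mm ahead of it and the grasp point (between the pads) lies 54 mm ahead of it (manip.pinch_z is the distance from the TCP to the grasp point, in m); z points along the fingers, y is the line along which they close (so a half turn about z gives the same grasp; the last joint's range is limited). The gripper opens to 85 mm and grips with 20 to 120 N. Pads are 22 mm wide; open, the fingers measure 114 mm over their backs; the gripper's body (76 mm by 85 mm) begins 54 mm behind the grasp point. The pads swing forward as they close: fully open they stand 13 mm farther back than shut.
Start: joints at [-0.121, 0.276, 1.505, -0, 1.361, -0.121], TCP at [0.575, -0, 0.304] pointing down, gripper open.
Joint ranges: [-2.89, 2.89], [-0.75, 2.08], [0.22, 2.7], [-1.18, 4.32], [0.11, 2.71], [-2.7, 2.7]. Speed limits (rad/s): [2.57, 2.57, 3.14, 3.14, 3.14, 3.14].

INTERFACE

Orientations are given as a unit quaternion [w, x, y, z].
In Python, from rig import readout, imaging, manip gives the robot as it stands. The module is installed in compiled form; this text tells all that it offers.
- The arm moves only by the tool servo_tool, never from a script. Its argument "moves" is a list of rows, each an object with "dp": the shift along the tool's x, y, z in units of 0.2 m (1.0 is 0.2 m), a list of three; "delta_rot": the turn, a rotation vector about the tool's x, y, z in units of 0.1 rad (1.0 is 0.1 rad), a list of three; "fingers": the opening, from 0 (shut) to 1 (fully open). In form: [{"dp": [dx, dy, dz], "delta_rot": [wx, wy, wz], "fingers": fingers}, ...]. A call has 1 to 5 rows; each row shifts and turns the commanded pose from where the row before left it, along the tool's axes as they then stand; what a row does not reach is not made up. A row lasts 1/10 s, in which the tool goes at most 50 mm and 8.59 degrees, less where a joint would pass 70% of its speed; a pose out of reach is approached as far as the arm can. A call with a number of a shift or a turn outside -1 to 1 is refused whole. A call with a gripper value outside its range is refused whole. The fingers move at their own pace and stop on an object; "force" is the grip in N (left out, the last holds). Time passes only in rows, so rows that do not move let the fingers close. It gives the time, the measured TCP pose, the force, the opening and the grip force at its end, in the units of the state.
- readout.get_state(): the state, without advancing time (a new reading comes with each control period).
- imaging.get_image(name): name is "scene" or "side" or "wrist"; returns (picture, depth): 480x640x3 uint8, red, green, blue; 480x640 float32, m along the optical axis (not along the pixel's ray), 0 where there is no reading.
- imaging.calibration(name): a dict with "intrinsics" (3x3 intrinsics, pixels), "R" (3x3) and "t" (3): a world point X has camera coordinates R X + t; the wrist camera has in their place "hand_eye" (4x4, takes a point from camera to tool coordinates, whose origin is the TCP and whose axes are the flange's). Camera axes: x right, y down, z forward; pixel columns grow to the right and rows downward; lengths in m; the calibration is good to about 2 mm. A picture is of the moment at which its call begins: read the wrist's pose just before it. calibration takes no time and is no camera call.
- manip.sign_off(): hands the job in; it is judged then, once.
The state is a dict: "clock": time; "qpos": joint angles; "qd": joint speeds; "effort": joint torques, N m; "position": TCP position; "ee_rot": TCP orientation; "contact_force": force on the tool from outside, world axes, zero at the start; "moment": the same for the moment, N m; "width": finger opening in m; "gripper_force": force on a finger pad.
Only numpy, scipy, OpenCV 4.12 (cv2) and the standard library are available. Lean on these libraries where they do the work, as an engineer would, in place of code of your own. Each camera call takes 0.05 s, during which the arm holds its last target. There are 200 camera calls.

## Working session

There is one attempt and no reset: what is moved stays moved. The work goes in short steps, Python scripts to look and compute and a tool call to move; the robot and the scene stay as the last step left them, time stands still between calls to the robot, and variables do not carry over. Pictures are saved under pics/ and viewed, at most 10 in all, crops included, and the job is handed in when it is done.

Besides the shell and the picture viewer there is one more tool, called after ">>>" in YAML: its name, and indented under it one key for each argument. servo_tool: Moves the arm, as the interface text tells. Its arguments: {"type":"object","properties":{"moves":{"type":"array"},"force":{"type":"number"}},"required":["moves"]}

```bash
mkdir -p pics
cat > h.py <<'E'
import numpy as np, cv2
from rig import readout, imaging, manip
from scipy.spatial.transform import Rotation as Ro
def cloud(name):
    s=readout.get_state(); im,d=imaging.get_image(name); c=imaging.calibration(name)
    K=np.array(c["intrinsics"]); v,u=np.mgrid[0:480,0:640]
    P=np.stack([(u-K[0,2])/K[0,0]*d,(v-K[1,2])/K[1,1]*d,d],-1)
    if name=="wrist":
        H=np.array(c["hand_eye"]); P=P@H[:3,:3].T+H[:3,3]
        q=s["ee_rot"]; R=Ro.from_quat([q[1],q[2],q[3],q[0]]).as_matrix()
        P=P@R.T+np.array(s["position"])
    else: P=(P-np.array(c["t"]))@np.array(c["R"])
    P[d==0]=np.nan
    return im,P
def save(im,f): cv2.imwrite(f,im[:,:,::-1])
E
python3 - <<'E'
from h import *
print(readout.get_state())
a={}
for n in("scene","side","wrist"):
    im,P=cloud(n); save(im,f"pics/{n}0.png"); np.savez(f"{n}0.npz",im=im,P=P)
ims=[cv2.imread(f"pics/{n}0.png") for n in("scene","side")]
E
```

```text
{'clock': 0.0, 'qpos': array([-1.20971766e-01,  2.76590948e-01,  1.50615928e+00, -3.81051506e-05,
        1.36068520e+00, -1.21037377e-01]), 'qd': array([ 7.12038295e-04, -1.71579768e-03, -7.56539188e-04,  7.49401791e-05,
        3.12234455e-04, -8.97909621e-04]), 'effort': array([ 6.20495921e-04, -4.16768074e+01, -2.45808578e+01, -1.52056768e-04,
        1.11346930e-02,  1.69860516e-05]), 'position': array([5.74594468e-01, 4.91856352e-05, 3.03031476e-01]), 'ee_rot': array([-7.13909792e-04,  7.07080462e-01,  7.07132499e-01, -5.82775364e-04]), 'contact_force': array([-0.18906654, -0.18534458,  0.15704982]), 'moment': array([ 0.03348596, -0.00033864,  0.0540811 ]), 'gripper_force': 0.0, 'width': 0.08545707557283981}
```

View pics/scene0.png

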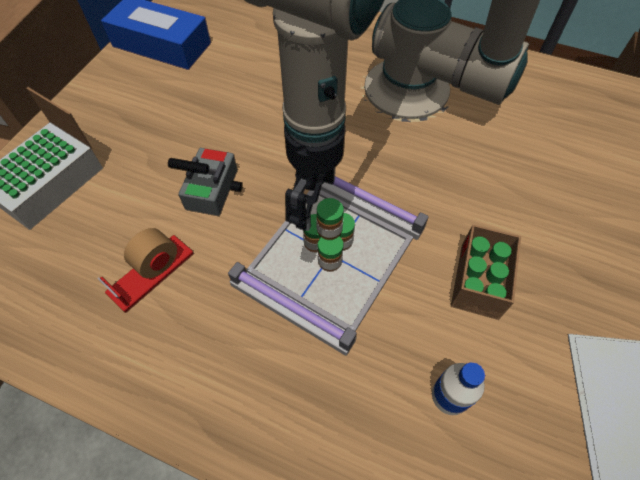

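View pics/side0.png

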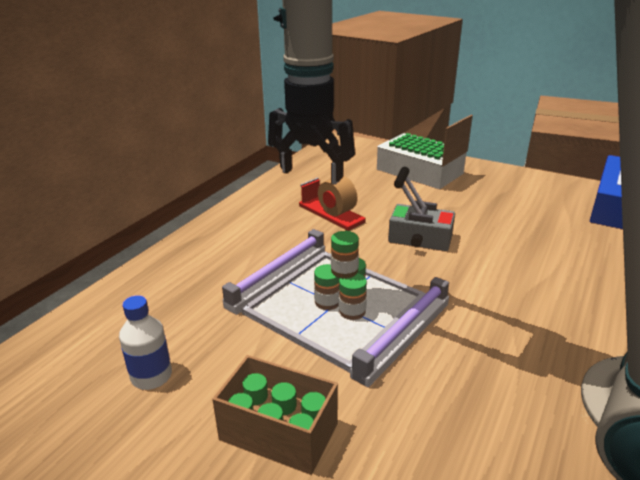

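View pics/wrist0.png

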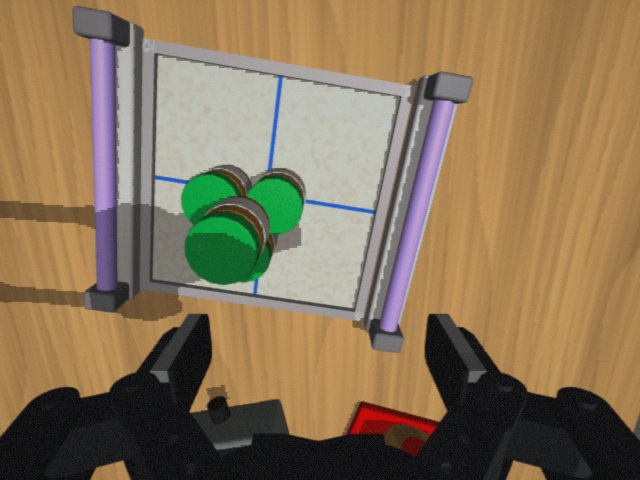

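The scene picture shows the switch at about (208,180), with red at (213,155) and green at (200,190). The tray is centred near (330,262), with the tape at (150,265) and the bottle at (460,388). The wrist picture shows the cross centre near (265,197) and lids at (212,200), (275,203), (225,247, the top jar) and one mostly hidden at about (255,262).

Run:
```python
from h import *
D={n:np.load(f"{n}0.npz") for n in("scene","side","wrist")}
M={}
def mask(im,c):
    h=cv2.cvtColor(im,cv2.COLOR_RGB2HSV); H,S,V=[h[...,i].astype(int) for i in range(3)]
    if c=="green": return (H>45)&(H<80)&(S>120)&(V>50)
    if c=="blue": return (H>105)&(H<125)&(S>130)
    if c=="red": return ((H<6)|(H>174))&(S>160)&(V>60)
    if c=="purple": return (H>125)&(H<150)&(S>50)
    if c=="dark": return (V<45)
for n in D:
    im,P=D[n]["im"],D[n]["P"]
    for c in("green","blue","red","purple"):
        m=mask(im,c)&np.isfinite(P[...,2])
        k,l,st,ce=cv2.connectedComponentsWithStats(m.astype(np.uint8))
        for i in range(1,k):
            if st[i,4]>40:
                q=P[l==i]; md=np.median(q,0)
                if not(-.5<md[1]<.6 and .2<md[0]<1): continue
                print(n,c,ce[i].round(),st[i,4],"med",md.round(3),"lo",np.percentile(q,3,axis=0).round(3),"hi",np.percentile(q,97,axis=0).round(3))
# blue cross line fit (near floor)
for n in D:
    im,P=D[n]["im"],D[n]["P"]
    m=mask(im,"blue")&(P[...,2]<.02)&(P[...,2]>-.005); q=P[m]
    q=q[(np.abs(q[:,0]-.6)<.25)&(np.abs(q[:,1])<.25)]
    # fit cross: minimise over c,theta
    from scipy.optimize import minimize
    f=lambda p:np.minimum(np.abs((q[:,0]-p[0])*np.cos(p[2])+(q[:,1]-p[1])*np.sin(p[2])),np.abs(-(q[:,0]-p[0])*np.sin(p[2])+(q[:,1]-p[1])*np.cos(p[2]))).clip(0,.02).mean()
    b=min((minimize(f,[q[:,0].mean(),q[:,1].mean(),t],method="Nelder-Mead") for t in np.linspace(-.7,.7,9)),key=lambda r:r.fun)
    print(n,len(q),b.x.round(4),b.fun,q[:,2].mean())
# switch region: dark points above 0.085
for n in("scene","side"):
    im,P=D[n]["im"],D[n]["P"]
    print(n,"px around switch")
    u0,v0=(208,178) if n=="scene" else (420,215)
    sub=P[v0-55:v0+45,u0-50:u0+50]; 
    m=sub[...,2]>.1; q=sub[m]; print(len(q),np.percentile(q,[2,50,98],axis=0).round(3))
    m=(sub[...,2]>.055)&(sub[...,2]<.064); q=sub[m].astype(np.float32)
    r=cv2.minAreaRect(q[:,:2].copy()); print("box top",r)
```

```text
scene green [198. 190.] 234 med [ 0.518 -0.282  0.06 ] lo [ 0.506 -0.305  0.057] hi [ 0.531 -0.26   0.063]
scene green [331. 227.] 1279 med [0.521 0.01  0.076] lo [ 0.474 -0.035  0.067] hi [0.558 0.035 0.147]
scene green [477. 263.] 754 med [0.462 0.275 0.059] lo [0.408 0.26  0.039] hi [0.512 0.29  0.061]
scene green [499. 269.] 812 med [0.458 0.314 0.059] lo [0.404 0.299 0.039] hi [0.508 0.331 0.062]
scene blue [471. 375.] 473 med [0.698 0.299 0.143] lo [0.682 0.285 0.131] hi [0.711 0.313 0.146]
scene blue [446. 400.] 313 med [0.723 0.286 0.051] lo [0.697 0.269 0.03 ] hi [0.728 0.316 0.07 ]
scene red [214. 154.] 204 med [ 0.424 -0.301  0.06 ] lo [ 0.411 -0.324  0.057] hi [ 0.437 -0.279  0.062]
scene red [144. 280.] 1623 med [ 0.729 -0.294  0.013] lo [ 0.62  -0.339  0.008] hi [ 0.777 -0.252  0.057]
scene red [159. 261.] 243 med [ 0.687 -0.266  0.061] lo [ 0.67  -0.272  0.04 ] hi [ 0.702 -0.261  0.075]
scene purple [375. 200.] 731 med [0.39  0.052 0.042] lo [ 0.371 -0.038  0.034] hi [0.406 0.135 0.046]
scene purple [291. 305.] 1095 med [ 0.665 -0.009  0.043] lo [ 0.644 -0.117  0.038] 
[... 2291 characters left out ...]
.043] lo [ 0.642 -0.114  0.038] hi [0.682 0.091 0.045]
scene 64 [ 0.5219  0.0099 -0.1602] 0.0005542510716044352 0.005663947858312562
side 1 [ 0.5279  0.0332 -0.7   ] 0.0 0.005713145544599603
wrist 700 [ 0.5234  0.0098 -0.1594] 0.0008380621622174766 0.005665755064524724
scene px around switch
442 [[ 0.51  -0.315  0.133]
 [ 0.525 -0.278  0.147]
 [ 0.536 -0.244  0.151]]
box top ((0.4721749424934387, -0.29008224606513977), (0.1305021494626999, 0.08003181964159012), 10.700520515441895)
side px around switch
382 [[ 0.489 -0.316  0.102]
 [ 0.511 -0.269  0.138]
 [ 0.53  -0.245  0.151]]
box top ((0.5066375136375427, -0.42960530519485474), (0.13367429375648499, 0.3801746964454651), 14.622118949890137)
```

Run:
```python
from h import *
a=cv2.imread("pics/scene0.png")[120:240,140:270]; b=cv2.imread("pics/side0.png")[155:265,370:480]
cv2.imwrite("pics/sw.png",np.hstack([cv2.resize(a,(400,370),interpolation=2),cv2.resize(b,(370,370),interpolation=2)]))
```

```text
(no output)
```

View pics/sw.png

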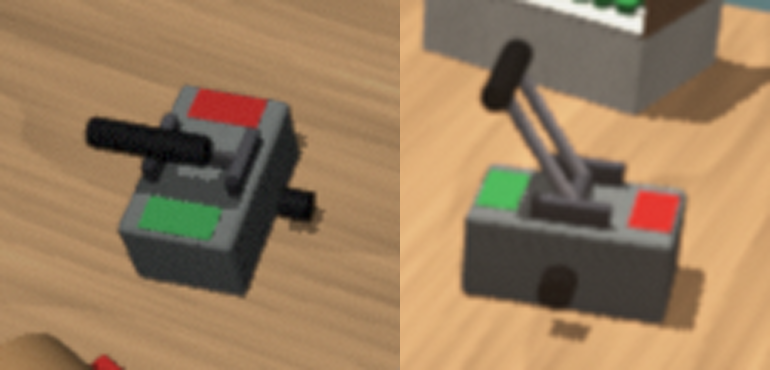

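The enlarged switch shows the bar leaning to the green end, bar centre about (150,140) in the left crop. Box, tray and jars are located, so I'll move to the switch.

>>> servo_tool:
  moves:
    - {"dp": [-0.23, -0.07, 0], "delta_rot": [0, 0, 0], "fingers": 1}
    - {"dp": [-0.23, -0.07, 0], "delta_rot": [0, 0, 0], "fingers": 1}
    - {"dp": [-0.23, -0.07, 0], "delta_rot": [0, 0, 0], "fingers": 1}
    - {"dp": [-0.23, -0.07, 0], "delta_rot": [0, 0, 0], "fingers": 1}
    - {"dp": [-0.23, -0.07, 0], "delta_rot": [0, 0, 0], "fingers": 1}

```text
clock: 0.65
position: [0.5041, -0.2315, 0.3037]
ee_rot: [-0.0, 0.707, 0.707, 0.0]
contact_force: [-0.7, -0.0, 0.0]
width: 0.0854
gripper_force: 0.0
```

```bash
cat > go.py <<'E'
import sys
from h import *
# target x y z yaw(of tool y axis in world, mod pi)
def rem(x,y,z,yaw):
    s=readout.get_state(); q=s["ee_rot"]; R=Ro.from_quat([q[1],q[2],q[3],q[0]])
    ey=R.as_matrix()[:,1]; cy=np.arctan2(ey[1],ey[0])
    d=(yaw-cy+np.pi/2)%np.pi-np.pi/2
    # target rotation: tool z straight down, tool y at cy+d
    a=cy+d; Y=np.array([np.cos(a),np.sin(a),0]); Z=np.array([0,0,-1.]); X=np.cross(Y,Z)
    T=Ro.from_matrix(np.stack([X,Y,Z],1))
    rv=(R.inv()*T).as_rotvec()
    dw=np.array([x,y,z])-s["position"]
    print("rot units",(rv/.1).round(2),"dp before rot",(R.inv().apply(dw)/.2).round(3),"dp after rot",(T.inv().apply(dw)/.2).round(3),
      "pos",s["position"].round(4),"yaw",cy.round(3),"w",round(s["width"],4),"F",s["contact_force"].round(1),"t",round(s["clock"],2),"q6",s["qpos"][5].round(2))
if __name__=="__main__": rem(*map(float,sys.argv[1:5]))
E
python3 go.py .501 -.287 .185 .19
```

```text
rot units [-0.  -0.  -1.9] dp before rot [-0.277 -0.016  0.594] dp after rot [-0.269 -0.068  0.594] pos [ 0.5041 -0.2315  0.3037] yaw 0.0 w 0.0854 F [-0.7 -0.   0. ] t 0.65 q6 -0.56
```

>>> servo_tool:
  moves:
    - {"dp": [-0.14, -0.01, 0], "delta_rot": [0, 0, -0.95], "fingers": 1}
    - {"dp": [-0.13, -0.02, 0], "delta_rot": [0, 0, -0.95], "fingers": 1}
    - {"dp": [0, 0, 0.1], "delta_rot": [0, 0, 0], "fingers": 1}
    - {"dp": [0, 0, 0.1], "delta_rot": [0, 0, 0], "fingers": 1}
    - {"dp": [0, 0, 0.1], "delta_rot": [0, 0, 0], "fingers": 1}

```text
clock: 1.15
position: [0.5012, -0.2847, 0.2429]
ee_rot: [-0.0, 0.637, 0.771, 0.0]
contact_force: [0.1, 0.6, 0.0]
width: 0.0855
gripper_force: 0.0
```

```bash
python3 go.py .501 -.287 .185 .19
```

```text
rot units [-0.   -0.   -0.01] dp before rot [-0.011 -0.003  0.29 ] dp after rot [-0.011 -0.003  0.29 ] pos [ 0.5012 -0.2847  0.2429] yaw 0.189 w 0.0855 F [0.1 0.6 0. ] t 1.15 q6 -0.83
```

>>> servo_tool:
  moves:
    - {"dp": [-0.01, 0, 0.15], "delta_rot": [0, 0, 0], "fingers": 1}
    - {"dp": [0, 0, 0.14], "delta_rot": [0, 0, 0], "fingers": 1}
    - {"dp": [0, 0, 0], "delta_rot": [0, 0, 0], "fingers": 1}
    - {"dp": [0, -0.08, 0], "delta_rot": [0, 0, 0], "fingers": 1}
    - {"dp": [0, -0.08, 0], "delta_rot": [0, 0, 0], "fingers": 1}

```text
clock: 1.65
position: [0.4713, -0.2932, 0.1879]
ee_rot: [0.003, 0.637, 0.771, 0.0]
contact_force: [1.4, -0.7, 1.7]
width: 0.0856
gripper_force: 0.9
```

>>> servo_tool:
  moves:
    - {"dp": [0, -0.08, 0], "delta_rot": [0, 0, 0], "fingers": 1}
    - {"dp": [0, -0.08, 0], "delta_rot": [0, 0, 0], "fingers": 1}
    - {"dp": [0, -0.08, 0], "delta_rot": [0, 0, 0], "fingers": 1}
    - {"dp": [0, 0, 0], "delta_rot": [0, 0, 0], "fingers": 1}
    - {"dp": [0, 0.04, 0], "delta_rot": [0, 0, 0], "fingers": 1}

```text
clock: 2.15
position: [0.4302, -0.3, 0.1861]
ee_rot: [-0.0, 0.638, 0.77, 0.0]
contact_force: [0.2, -0.2, -0.2]
width: 0.0856
gripper_force: 0.0
```

```bash
python3 - <<'E'
from h import *
im,P=cloud("side"); save(im[130:280,340:500],"pics/side1.png")
q=P[155:265,370:480].reshape(-1,3); q=q[(q[:,2]>.1)&(q[:,0]<.5)&(q[:,0]>.37)&(abs(q[:,1]+.29)<.07)]; print(len(q),np.percentile(q,[5,50,95],axis=0).round(3))
im,P=cloud("scene"); save(im[110:250,130:310],"pics/scene1.png")
E
python3 go.py .510 .002 .25 .0
```

```text
1294 [[ 0.377 -0.317  0.114]
 [ 0.426 -0.289  0.175]
 [ 0.489 -0.268  0.205]]
rot units [0.02 0.01 1.9 ] dp before rot [ 1.41   0.666 -0.32 ] dp after rot [ 1.511  0.387 -0.319] pos [ 0.4326 -0.3001  0.1861] yaw 0.19 w 0.0858 F [-0.7 -0.2 -0.2] t 2.25 q6 -0.93
```

View pics/side1.png

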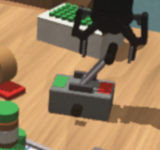

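The lever bar is over at the red end (crop about (110,60)), so the lamp is off. Next is the top jar.

>>> servo_tool:
  moves:
    - {"dp": [0, 0, -0.24], "delta_rot": [0, 0, 0], "fingers": 1}
    - {"dp": [0, 0, -0.2], "delta_rot": [0, 0, 0], "fingers": 1}
    - {"dp": [0.2, 0, 0], "delta_rot": [0, 0, -1.37], "fingers": 1}
    - {"dp": [0.2, 0, 0], "delta_rot": [0, 0, -1.37], "fingers": 1}
    - {"dp": [0.2, 0, 0], "delta_rot": [0, 0, -1.37], "fingers": 1}

```text
out of range; nothing moved
```

```bash
python3 go.py .511 .002 .275 .6
```

```text
rot units [ 0.01  0.01 -4.1 ] dp before rot [ 1.409  0.671 -0.445] dp after rot [ 1.025  1.177 -0.444] pos [ 0.4326 -0.3001  0.1861] yaw 0.19 w 0.0858 F [-0.7 -0.2 -0.2] t 2.25 q6 -0.93
```

>>> servo_tool:
  moves:
    - {"dp": [0, 0, -0.24], "delta_rot": [0, 0, 0], "fingers": 1}
    - {"dp": [0, 0, -0.2], "delta_rot": [0, 0, -1], "fingers": 1}
    - {"dp": [0.2, 0.1, 0], "delta_rot": [0, 0, -1], "fingers": 1}
    - {"dp": [0.2, 0.1, 0], "delta_rot": [0, 0, -1], "fingers": 1}
    - {"dp": [0.2, 0.1, 0], "delta_rot": [0, 0, -1], "fingers": 1}

```text
clock: 2.75
position: [0.4423, -0.1651, 0.2742]
ee_rot: [0.001, 0.469, 0.883, 0.0]
contact_force: [0.6, 0.4, 0.1]
width: 0.0853
gripper_force: 0.0
```

```bash
python3 go.py .511 .002 .275 .6
```

```text
rot units [ 0.01  0.01 -0.06] dp before rot [ 0.5    0.752 -0.004] dp after rot [ 0.496  0.755 -0.004] pos [ 0.4423 -0.1651  0.2742] yaw 0.594 w 0.0853 F [0.6 0.4 0.1] t 2.75 q6 -1.1
```

>>> servo_tool:
  moves:
    - {"dp": [0.12, 0.18, 0], "delta_rot": [0, 0, 0], "fingers": 1}
    - {"dp": [0.12, 0.18, 0], "delta_rot": [0, 0, 0], "fingers": 1}
    - {"dp": [0.12, 0.18, 0], "delta_rot": [0, 0, 0], "fingers": 1}
    - {"dp": [0.12, 0.18, 0], "delta_rot": [0, 0, 0], "fingers": 1}
    - {"dp": [0.0, 0.0, 0], "delta_rot": [0, 0, 0], "fingers": 1}

```text
clock: 3.25
position: [0.5094, -0.0016, 0.2738]
ee_rot: [0.0, 0.468, 0.884, 0.002]
contact_force: [-0.8, -0.7, -0.7]
width: 0.0857
gripper_force: 0.0
```

```bash
python3 go.py .511 .002 .182 .6
python3 - <<'E'
from h import *
im,P=cloud("wrist"); save(im,"pics/w2.png")
h=cv2.cvtColor(im,cv2.COLOR_RGB2HSV); m=(h[...,0]>45)&(h[...,0]<80)&(h[...,1]>120)&(h[...,2]>50)
for a,b in((.135,.16),(.07,.082)):
    q=P[m&(P[...,2]>a)&(P[...,2]<b)]; 
    if len(q): print(len(q),np.median(q,0).round(3),np.percentile(q,[1,99],axis=0).round(3))
E
```

```text
rot units [ 0.03 -0.01 -0.03] dp before rot [0.01  0.015 0.459] dp after rot [0.01  0.017 0.459] pos [ 0.5094 -0.0016  0.2738] yaw 0.597 w 0.0857 F [-0.8 -0.7 -0.7] t 3.25 q6 -0.74
5177 [0.51  0.002 0.145] [[ 0.488 -0.022  0.137]
 [ 0.532  0.023  0.147]]
4828 [0.494 0.019 0.075] [[ 0.465 -0.05   0.072]
 [ 0.559  0.038  0.077]]
```

>>> servo_tool:
  moves:
    - {"dp": [0.01, 0.015, 0.12], "delta_rot": [0, 0, 0], "fingers": 1}
    - {"dp": [0, 0, 0.12], "delta_rot": [0, 0, 0], "fingers": 1}
    - {"dp": [0, 0, 0.12], "delta_rot": [0, 0, 0], "fingers": 1}
    - {"dp": [0, 0, 0.1], "delta_rot": [0, 0, 0], "fingers": 1}
    - {"dp": [0, 0, 0], "delta_rot": [0, 0, 0], "fingers": 1}

```text
clock: 3.8
position: [0.5068, -0.0039, 0.1793]
ee_rot: [-0.003, 0.471, 0.882, -0.001]
contact_force: [0.3, 0.2, -0.1]
width: 0.0855
gripper_force: 0.0
```

>>> servo_tool:
  moves:
    - {"dp": [0, 0, 0], "delta_rot": [0, 0, 0], "fingers": 0.3}
    - {"dp": [0, 0, 0], "delta_rot": [0, 0, 0], "fingers": 0.3}
    - {"dp": [0, 0, 0], "delta_rot": [0, 0, 0], "fingers": 0.3}
    - {"dp": [0, 0, 0], "delta_rot": [0, 0, 0], "fingers": 0.3}
    - {"dp": [0, 0, 0], "delta_rot": [0, 0, 0], "fingers": 0.3}
  force: 25

```text
clock: 4.3
position: [0.5097, -0.0034, 0.1833]
ee_rot: [0.002, 0.471, 0.882, 0.001]
contact_force: [1.1, -0.2, 6.8]
width: 0.0474
gripper_force: 26.2
```

```bash
python3 go.py .569 -.053 .25 .6
```

```text
rot units [ 0.03  0.02 -0.1 ] dp before rot [-0.372  0.109 -0.332] dp after rot [-0.372  0.105 -0.333] pos [ 0.5097 -0.0034  0.1833] yaw 0.59 w 0.0474 F [ 1.1 -0.2  6.8] t 4.3 q6 -0.73
```

>>> servo_tool:
  moves:
    - {"dp": [0, 0, -0.1], "delta_rot": [0, 0, 0], "fingers": 0.3}
    - {"dp": [0, 0, -0.1], "delta_rot": [0, 0, 0], "fingers": 0.3}
    - {"dp": [-0.13, 0.04, 0], "delta_rot": [0, 0, 0], "fingers": 0.3}
    - {"dp": [-0.13, 0.04, 0], "delta_rot": [0, 0, 0], "fingers": 0.3}
    - {"dp": [-0.13, 0.03, 0], "delta_rot": [0, 0, 0], "fingers": 0.3}

```text
clock: 4.8
position: [0.5707, -0.0561, 0.2221]
ee_rot: [-0.0, 0.471, 0.882, -0.0]
contact_force: [0.2, 0.5, -1.6]
width: 0.0474
gripper_force: 26.2
```

```bash
python3 go.py .5715 -.0566 .1145 .6
```

```text
rot units [-0.   -0.   -0.09] dp before rot [-0.004  0.002  0.538] dp after rot [-0.004  0.002  0.538] pos [ 0.5707 -0.0561  0.2221] yaw 0.591 w 0.0474 F [ 0.2  0.5 -1.6] t 4.8 q6 -0.81
```

>>> servo_tool:
  moves:
    - {"dp": [0, 0, 0.15], "delta_rot": [0, 0, 0], "fingers": 0.3}
    - {"dp": [0, 0, 0.15], "delta_rot": [0, 0, 0], "fingers": 0.3}
    - {"dp": [0, 0, 0.12], "delta_rot": [0, 0, 0], "fingers": 0.3}
    - {"dp": [0, 0, 0.08], "delta_rot": [0, 0, 0], "fingers": 0.3}
    - {"dp": [0, 0, 0], "delta_rot": [0, 0, 0], "fingers": 0.3}

```text
clock: 5.3
position: [0.5682, -0.0554, 0.1192]
ee_rot: [-0.003, 0.471, 0.882, -0.001]
contact_force: [-0.7, -0.6, -0.1]
width: 0.0473
gripper_force: 26.3
```

```bash
python3 go.py .5715 -.0566 .1125 .6
```

```text
rot units [-0.05 -0.05 -0.1 ] dp before rot [-0.014  0.011  0.034] dp after rot [-0.014  0.01   0.034] pos [ 0.5682 -0.0554  0.1192] yaw 0.59 w 0.0473 F [-0.7 -0.6 -0.1] t 5.3 q6 -0.81
```

>>> servo_tool:
  moves:
    - {"dp": [0, 0, 0.015], "delta_rot": [0, 0, 0], "fingers": 0.3}
    - {"dp": [0, 0, 0.01], "delta_rot": [0, 0, 0], "fingers": 0.3}
    - {"dp": [0, 0, 0], "delta_rot": [0, 0, 0], "fingers": 0.3}
    - {"dp": [0, 0, 0], "delta_rot": [0, 0, 0], "fingers": 0.3}
    - {"dp": [0, 0, 0], "delta_rot": [0, 0, 0], "fingers": 0.3}

```text
clock: 5.8
position: [0.5706, -0.0559, 0.1175]
ee_rot: [0.001, 0.471, 0.882, 0.0]
contact_force: [0.4, -0.7, -1.4]
width: 0.0475
gripper_force: 26.3
```

>>> servo_tool:
  moves:
    - {"dp": [0, 0, 0], "delta_rot": [0, 0, 0], "fingers": 0.8}
    - {"dp": [0, 0, 0], "delta_rot": [0, 0, 0], "fingers": 0.8}
    - {"dp": [0, 0, 0], "delta_rot": [0, 0, 0], "fingers": 0.8}
    - {"dp": [0, 0, -0.15], "delta_rot": [0, 0, 0], "fingers": 0.8}
    - {"dp": [0, 0, -0.2], "delta_rot": [0, 0, 0], "fingers": 0.8}

```text
clock: 6.3
position: [0.5689, -0.0556, 0.1856]
ee_rot: [-0.003, 0.471, 0.882, -0.001]
contact_force: [-0.0, 0.2, 0.3]
width: 0.0682
gripper_force: 0.0
```

>>> servo_tool:
  moves:
    - {"dp": [0, 0, -0.2], "delta_rot": [0, 0, 0], "fingers": 1}
    - {"dp": [0, 0, -0.2], "delta_rot": [0, 0, 0], "fingers": 1}
    - {"dp": [0.1, -0.15, -0.1], "delta_rot": [0, 0, 0], "fingers": 1}
    - {"dp": [0.1, -0.15, 0], "delta_rot": [0, 0, 0], "fingers": 1}
    - {"dp": [0, 0, 0], "delta_rot": [0, 0, 0], "fingers": 1}

```text
clock: 6.8
position: [0.4938, -0.0553, 0.2877]
ee_rot: [-0.001, 0.471, 0.882, -0.001]
contact_force: [0.6, 0.2, -0.4]
width: 0.0854
gripper_force: 0.0
```

```bash
cat > lids.py <<'E'
from h import *
from scipy.optimize import least_squares
c0=np.array([.5234,.0098]); t=-.16; R2=np.array([[np.cos(t),np.sin(t)],[-np.sin(t),np.cos(t)]])
def lids(name):
    im,P=cloud(name)
    h=cv2.cvtColor(im,cv2.COLOR_RGB2HSV); m=(h[...,0]>45)&(h[...,0]<80)&(h[...,1]>120)&(h[...,2]>40)
    m&=(P[...,2]>.068)&(P[...,2]<.16)&(abs(P[...,0]-c0[0])<.13)&(abs(P[...,1]-c0[1])<.13)
    # template match in top view, 1 mm grid
    g=np.zeros((280,280),np.float32); q=P[m]; ij=((q[:,:2]-c0)*1000+140).astype(int).clip(0,279); g[ij[:,0],ij[:,1]]=1
    g=cv2.morphologyEx(g,cv2.MORPH_CLOSE,np.ones((5,5)))
    yy,xx=np.mgrid[-30:31,-30:31]; r=np.hypot(yy,xx); k=np.where(r<=23.5,1.,np.where(r<=29,-1,0)).astype(np.float32)
    s=cv2.filter2D(g,-1,k)/ (np.pi*23.5**2)
    out=[]
    for _ in range(4):
        i=np.unravel_index(s.argmax(),s.shape); w=c0+(np.array(i)-140)/1000+.0005
        n=q[np.hypot(*(q[:,:2]-w).T)<.024]
        print(name,"jar",w.round(4),"tray",(R2@(w-c0)).round(4),"score",s[i].round(2),"z",np.median(n[:,2]).round(4) if len(n) else None,"spread",np.ptp(n[:,2]).round(3) if len(n) else None)
        s[max(0,i[0]-40):i[0]+40,max(0,i[1]-40):i[1]+40]=-9; out.append(w)
    return im,out
E
sed -i 's/\[max(0,i\[0\]-40):i\[0\]+40,max(0,i\[1\]-40):i\[1\]+40\]/[np.hypot(*(np.mgrid[0:280,0:280]-np.array(i)[:,None,None]))<40]/' lids.py
python3 -c "
from lids import *
im,_=lids('wrist'); save(im,'pics/w3.png'); lids('scene')"; python3 go.py .486 .019 .25 .9
```

```text
wrist jar [ 0.5689 -0.0537] tray [ 0.055  -0.0554] score 0.97 z 0.0754 spread 0.01
wrist jar [0.4859 0.0163] tray [-0.0381  0.0004] score 0.93 z 0.0754 spread 0.006
wrist jar [0.5379 0.0133] tray [0.0138 0.0058] score 0.93 z 0.0755 spread 0.01
wrist jar [ 0.5089 -0.0297] tray [-0.008  -0.0413] score 0.92 z 0.0754 spread 0.009
scene jar [ 0.5699 -0.0527] tray [ 0.0559 -0.0543] score 0.92 z 0.0753 spread 0.011
scene jar [0.5389 0.0143] tray [0.0146 0.0069] score 0.91 z 0.0752 spread 0.011
scene jar [ 0.5109 -0.0297] tray [-0.006 -0.041] score 0.89 z 0.0754 spread 0.01
scene jar [0.4879 0.0163] tray [-0.0361  0.0008] score 0.87 z 0.0752 spread 0.011
rot units [ 0.01  0.01 -3.1 ] dp before rot [0.344 0.159 0.187] dp after rot [0.279 0.257 0.187] pos [ 0.4978 -0.0559  0.2874] yaw 0.59 w 0.0851 F [0.6 0.3 0.9] t 6.9 q6 -0.84
```

View pics/w3.png

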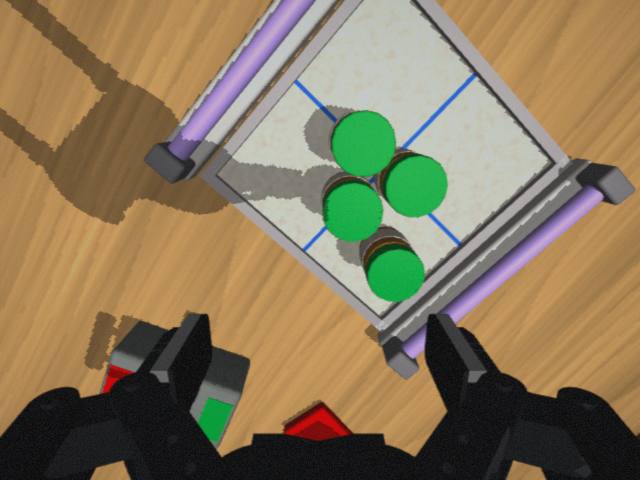

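The wrist picture shows the moved jar at (396,272) alone in quarter 1. The other three stand at (363,143), (415,185) and (352,210). Next I take the (-x) jar at world (.487,.016) to quarter 2.

>>> servo_tool:
  moves:
    - {"dp": [0.08, 0.04, 0], "delta_rot": [0, 0, -1], "fingers": 1}
    - {"dp": [0.08, 0.04, 0], "delta_rot": [0, 0, -1], "fingers": 1}
    - {"dp": [0.08, 0.05, 0.15], "delta_rot": [0, 0, -1], "fingers": 1}
    - {"dp": [0.08, 0.06, 0.15], "delta_rot": [0, 0, -0.9], "fingers": 1}
    - {"dp": [0, 0, 0], "delta_rot": [0, 0, 0], "fingers": 1}

```text
clock: 7.4
position: [0.4805, 0.0189, 0.2231]
ee_rot: [-0.005, 0.29, 0.957, -0.0]
contact_force: [-0.4, -0.2, -0.6]
width: 0.0852
gripper_force: 0.0
```

```bash
python3 go.py .487 .0163 .1135 .98
```

```text
rot units [-0.03 -0.08  0.03] dp before rot [-0.039  0.009  0.548] dp after rot [-0.034  0.007  0.548] pos [0.4805 0.0189 0.2231] yaw 0.983 w 0.0852 F [-0.4 -0.2 -0.6] t 7.4 q6 -1.09
```

>>> servo_tool:
  moves:
    - {"dp": [-0.03, 0.005, 0.15], "delta_rot": [0, 0, 0], "fingers": 1}
    - {"dp": [0, 0, 0.15], "delta_rot": [0, 0, 0], "fingers": 1}
    - {"dp": [0, 0, 0.14], "delta_rot": [0, 0, 0], "fingers": 1}
    - {"dp": [0, 0, 0.1], "delta_rot": [0, 0, 0], "fingers": 1}
    - {"dp": [0, 0, 0], "delta_rot": [0, 0, 0], "fingers": 1}

```text
clock: 7.9
position: [0.4884, 0.0139, 0.1171]
ee_rot: [-0.002, 0.292, 0.956, -0.001]
contact_force: [-1.0, 0.5, -0.0]
width: 0.0855
gripper_force: 0.0
```

```bash
python3 go.py .487 .0163 .1135 .98
```

```text
rot units [-0.02 -0.03 -0.01] dp before rot [0.012 0.006 0.018] dp after rot [0.012 0.006 0.018] pos [0.4884 0.0139 0.1171] yaw 0.979 w 0.0855 F [-1.   0.5 -0. ] t 7.9 q6 -1.09
```

>>> servo_tool:
  moves:
    - {"dp": [0, 0, 0], "delta_rot": [0, 0, 0], "fingers": 0.3}
    - {"dp": [0, 0, 0], "delta_rot": [0, 0, 0], "fingers": 0.3}
    - {"dp": [0, 0, 0], "delta_rot": [0, 0, 0], "fingers": 0.3}
    - {"dp": [0, 0, 0], "delta_rot": [0, 0, 0], "fingers": 0.3}
    - {"dp": [0, 0, 0], "delta_rot": [0, 0, 0], "fingers": 0.3}

```text
clock: 8.4
position: [0.4895, 0.0142, 0.1204]
ee_rot: [0.002, 0.291, 0.957, 0.0]
contact_force: [-0.1, -0.7, 6.7]
width: 0.0475
gripper_force: 25.6
```

```bash
python3 go.py .4778 .0728 .1335 .98
```

```text
rot units [0.02 0.04 0.  ] dp before rot [ 0.212  0.211 -0.066] dp after rot [ 0.212  0.211 -0.065] pos [0.4895 0.0142 0.1204] yaw 0.98 w 0.0475 F [-0.1 -0.7  6.7] t 8.4 q6 -1.09
```

>>> servo_tool:
  moves:
    - {"dp": [0, 0, -0.1], "delta_rot": [0, 0, 0], "fingers": 0.3}
    - {"dp": [0.07, 0.07, 0], "delta_rot": [0, 0, 0], "fingers": 0.3}
    - {"dp": [0.07, 0.07, 0], "delta_rot": [0, 0, 0], "fingers": 0.3}
    - {"dp": [0.06, 0.07, 0], "delta_rot": [0, 0, 0], "fingers": 0.3}
    - {"dp": [0, 0, 0], "delta_rot": [0, 0, 0], "fingers": 0.3}

```text
clock: 8.9
position: [0.4777, 0.0732, 0.139]
ee_rot: [-0.0, 0.29, 0.957, 0.0]
contact_force: [-0.6, 0.3, -1.4]
width: 0.0477
gripper_force: 26.8
```

```bash
python3 go.py .480 .0708 .1175 .98
```

```text
rot units [ 0.   -0.01  0.02] dp before rot [-0.016 -0.003  0.108] dp after rot [-0.016 -0.003  0.108] pos [0.4777 0.0732 0.139 ] yaw 0.982 w 0.0477 F [-0.6  0.3 -1.4] t 8.9 q6 -0.98
```

>>> servo_tool:
  moves:
    - {"dp": [-0.01, 0, 0.05], "delta_rot": [0, 0, 0], "fingers": 0.3}
    - {"dp": [0, 0, 0.04], "delta_rot": [0, 0, 0], "fingers": 0.3}
    - {"dp": [0, 0, 0.015], "delta_rot": [0, 0, 0], "fingers": 0.3}
    - {"dp": [0, 0, 0], "delta_rot": [0, 0, 0], "fingers": 0.3}
    - {"dp": [0, 0, 0], "delta_rot": [0, 0, 0], "fingers": 0.3}

```text
clock: 9.4
position: [0.4803, 0.0695, 0.1195]
ee_rot: [0.0, 0.291, 0.957, -0.0]
contact_force: [-4.7, 0.4, 19.2]
width: 0.0469
gripper_force: 29.0
```

>>> servo_tool:
  moves:
    - {"dp": [0, 0, 0], "delta_rot": [0, 0, 0], "fingers": 0.8}
    - {"dp": [0, 0, 0], "delta_rot": [0, 0, 0], "fingers": 0.8}
    - {"dp": [0, 0, 0], "delta_rot": [0, 0, 0], "fingers": 0.8}
    - {"dp": [0, 0, -0.2], "delta_rot": [0, 0, 0], "fingers": 0.8}
    - {"dp": [0, 0, -0.2], "delta_rot": [0, 0, 0], "fingers": 0.8}

```text
clock: 9.9
position: [0.4792, 0.0702, 0.1972]
ee_rot: [-0.002, 0.291, 0.957, -0.001]
contact_force: [1.3, 0.0, 0.4]
width: 0.0681
gripper_force: 0.0
```

```bash
python3 go.py .510 -.0297 .22 0
```

```text
rot units [-0.04 -0.02  9.8 ] dp before rot [-0.406 -0.329 -0.115] dp after rot [-0.5    0.154 -0.114] pos [0.4792 0.0702 0.1972] yaw 0.98 w 0.0681 F [1.3 0.  0.4] t 9.9 q6 -0.98
```

>>> servo_tool:
  moves:
    - {"dp": [0, 0, -0.1], "delta_rot": [0, 0, 1], "fingers": 1}
    - {"dp": [0, 0, 0], "delta_rot": [0, 0, 1], "fingers": 1}
    - {"dp": [0, 0, 0], "delta_rot": [0, 0, 1], "fingers": 1}
    - {"dp": [0, 0, 0], "delta_rot": [0, 0, 1], "fingers": 1}
    - {"dp": [0, 0, 0], "delta_rot": [0, 0, 1], "fingers": 1}

```text
clock: 10.4
position: [0.48, 0.0703, 0.2174]
ee_rot: [-0.0, 0.521, 0.854, -0.0]
contact_force: [-0.4, 0.1, 0.2]
width: 0.0856
gripper_force: 0.0
```

>>> servo_tool:
  moves:
    - {"dp": [0, 0, 0], "delta_rot": [0, 0, 1], "fingers": 1}
    - {"dp": [0, 0, 0], "delta_rot": [0, 0, 1], "fingers": 1}
    - {"dp": [0, 0, 0], "delta_rot": [0, 0, 1], "fingers": 1}
    - {"dp": [0, 0, 0], "delta_rot": [0, 0, 1], "fingers": 1}
    - {"dp": [0, 0, 0], "delta_rot": [0, 0, 1], "fingers": 1}

```text
clock: 10.9
position: [0.48, 0.0703, 0.2173]
ee_rot: [-0.0, 0.716, 0.698, -0.0]
contact_force: [0.5, 0.3, -0.6]
width: 0.0854
gripper_force: 0.0
```

```bash
python3 -c "
from lids import *
lids('wrist');lids('scene')"; python3 go.py .538 .0138 .22 -.17
```

```text
wrist jar [0.4769 0.0733] tray [-0.056   0.0553] score 0.98 z 0.0753 spread 0.01
wrist jar [ 0.5099 -0.0297] tray [-0.007  -0.0411] score 0.94 z 0.0752 spread 0.009
wrist jar [0.5369 0.0143] tray [0.0126 0.0066] score 0.75 z 0.0752 spread 0.009
wrist jar [ 0.5569 -0.0537] tray [ 0.0432 -0.0574] score 0.31 z 0.0751 spread 0.009
scene jar [0.5389 0.0133] tray [0.0147 0.0059] score 0.91 z 0.0752 spread 0.011
scene jar [ 0.5699 -0.0527] tray [ 0.0559 -0.0543] score 0.91 z 0.0753 spread 0.011
scene jar [ 0.5109 -0.0297] tray [-0.006 -0.041] score 0.88 z 0.0752 spread 0.012
scene jar [0.4779 0.0733] tray [-0.055   0.0554] score 0.72 z 0.0749 spread 0.012
rot units [-0.01  0.    1.5 ] dp before rot [-0.277  0.296 -0.014] dp after rot [-0.23   0.334 -0.013] pos [0.48   0.0703 0.2173] yaw -0.02 w 0.0854 F [ 0.9 -0.6 -0.3] t 11.0 q6 0.02
```

>>> servo_tool:
  moves:
    - {"dp": [-0.09, 0.1, 0], "delta_rot": [0, 0, 0.75], "fingers": 1}
    - {"dp": [-0.08, 0.11, 0], "delta_rot": [0, 0, 0.75], "fingers": 1}
    - {"dp": [-0.07, 0.11, 0], "delta_rot": [0, 0, 0], "fingers": 1}
    - {"dp": [0, 0, 0], "delta_rot": [0, 0, 0], "fingers": 1}
    - {"dp": [0, 0, 0], "delta_rot": [0, 0, 0], "fingers": 1}

```text
clock: 11.5
position: [0.5392, 0.0163, 0.2172]
ee_rot: [-0.001, 0.764, 0.645, -0.0]
contact_force: [-0.4, 0.1, 0.2]
width: 0.0853
gripper_force: 0.0
```

```bash
python3 go.py .538 .0138 .118 -.17
```

```text
rot units [-0.02 -0.    0.  ] dp before rot [-0.013 -0.003  0.496] dp after rot [-0.013 -0.004  0.496] pos [0.5392 0.0163 0.2172] yaw -0.17 w 0.0853 F [-0.4  0.1  0.2] t 11.5 q6 0.07
```

>>> servo_tool:
  moves:
    - {"dp": [-0.01, 0, 0.15], "delta_rot": [0, 0, 0], "fingers": 1}
    - {"dp": [0, 0, 0.15], "delta_rot": [0, 0, 0], "fingers": 1}
    - {"dp": [0, 0, 0.12], "delta_rot": [0, 0, 0], "fingers": 1}
    - {"dp": [0, 0, 0.07], "delta_rot": [0, 0, 0], "fingers": 1}
    - {"dp": [0, 0, 0], "delta_rot": [0, 0, 0], "fingers": 1}

```text
clock: 12.0
position: [0.5365, 0.0155, 0.1179]
ee_rot: [-0.002, 0.764, 0.645, -0.002]
contact_force: [0.1, -0.6, -0.1]
width: 0.0855
gripper_force: 0.0
```

>>> servo_tool:
  moves:
    - {"dp": [0, 0, 0], "delta_rot": [0, 0, 0], "fingers": 0.3}
    - {"dp": [0, 0, 0], "delta_rot": [0, 0, 0], "fingers": 0.3}
    - {"dp": [0, 0, 0], "delta_rot": [0, 0, 0], "fingers": 0.3}
    - {"dp": [0, 0, 0], "delta_rot": [0, 0, 0], "fingers": 0.3}
    - {"dp": [0, 0, 0], "delta_rot": [0, 0, 0], "fingers": 0.3}

```text
clock: 12.5
position: [0.5395, 0.0147, 0.1212]
ee_rot: [0.001, 0.765, 0.645, 0.001]
contact_force: [-1.5, 0.6, 6.5]
width: 0.0477
gripper_force: 25.7
```

```bash
python3 go.py .5864 .0554 .14 -.17
```

```text
rot units [ 0.02 -0.    0.  ] dp before rot [ 0.24   0.197 -0.094] dp after rot [ 0.24   0.197 -0.094] pos [0.5395 0.0147 0.1212] yaw -0.17 w 0.0477 F [-1.5  0.6  6.5] t 12.5 q6 0.07
```

>>> servo_tool:
  moves:
    - {"dp": [0, 0, -0.1], "delta_rot": [0, 0, 0], "fingers": 0.3}
    - {"dp": [0.08, 0.07, 0], "delta_rot": [0, 0, 0], "fingers": 0.3}
    - {"dp": [0.08, 0.07, 0], "delta_rot": [0, 0, 0], "fingers": 0.3}
    - {"dp": [0.08, 0.06, 0], "delta_rot": [0, 0, 0], "fingers": 0.3}
    - {"dp": [0, 0, 0], "delta_rot": [0, 0, 0], "fingers": 0.3}

```text
clock: 13.0
position: [0.5887, 0.0564, 0.1401]
ee_rot: [0.001, 0.764, 0.645, 0.001]
contact_force: [-0.1, -0.8, -1.2]
width: 0.0476
gripper_force: 26.6
```

>>> servo_tool:
  moves:
    - {"dp": [0, 0, 0.04], "delta_rot": [0, 0, 0], "fingers": 0.3}
    - {"dp": [0, 0, 0.03], "delta_rot": [0, 0, 0], "fingers": 0.3}
    - {"dp": [0, 0, 0.01], "delta_rot": [0, 0, 0], "fingers": 0.3}
    - {"dp": [0, 0, 0], "delta_rot": [0, 0, 0], "fingers": 0.3}
    - {"dp": [0, 0, 0], "delta_rot": [0, 0, 0], "fingers": 0.3}

```text
clock: 13.5
position: [0.5864, 0.0548, 0.1239]
ee_rot: [-0.0, 0.765, 0.644, -0.0]
contact_force: [0.6, -0.2, -2.1]
width: 0.0476
gripper_force: 26.6
```

```bash
python3 go.py .5864 .0554 .121 -.17
```

```text
rot units [-0.  0. -0.] dp before rot [ 0.003 -0.001  0.014] dp after rot [ 0.003 -0.001  0.014] pos [0.5864 0.0548 0.1239] yaw -0.17 w 0.0476 F [ 0.6 -0.2 -2.1] t 13.5 q6 0.15
```

>>> servo_tool:
  moves:
    - {"dp": [0, 0, 0.015], "delta_rot": [0, 0, 0], "fingers": 0.3}
    - {"dp": [0, 0, 0], "delta_rot": [0, 0, 0], "fingers": 0.3}
    - {"dp": [0, 0, 0], "delta_rot": [0, 0, 0], "fingers": 0.75}
    - {"dp": [0, 0, 0], "delta_rot": [0, 0, 0], "fingers": 0.75}
    - {"dp": [0, 0, 0], "delta_rot": [0, 0, 0], "fingers": 0.75}

```text
clock: 14.0
position: [0.5867, 0.0552, 0.121]
ee_rot: [0.0, 0.765, 0.645, 0.0]
contact_force: [-0.1, -0.3, 0.3]
width: 0.0643
gripper_force: 0.0
```

>>> servo_tool:
  moves:
    - {"dp": [0, 0, -0.2], "delta_rot": [0, 0, 0], "fingers": 0.75}
    - {"dp": [0, 0, -0.2], "delta_rot": [0, 0, 0], "fingers": 1}
    - {"dp": [0, 0, -0.1], "delta_rot": [0, 0, -1], "fingers": 1}
    - {"dp": [0, 0, 0], "delta_rot": [0, 0, -1], "fingers": 1}
    - {"dp": [0, 0, 0], "delta_rot": [0, 0, -1], "fingers": 1}

```text
clock: 14.5
position: [0.5871, 0.0552, 0.2223]
ee_rot: [0.001, 0.658, 0.753, 0.001]
contact_force: [-0.3, -0.1, -0.4]
width: 0.0854
gripper_force: 0.0
```

>>> servo_tool:
  moves:
    - {"dp": [-0.05, -0.1, 0], "delta_rot": [0, 0, -1], "fingers": 1}
    - {"dp": [-0.05, -0.1, 0], "delta_rot": [0, 0, -1], "fingers": 1}
    - {"dp": [-0.05, -0.1, 0], "delta_rot": [0, 0, -1], "fingers": 1}
    - {"dp": [-0.05, -0.1, 0], "delta_rot": [0, 0, -1], "fingers": 1}
    - {"dp": [0, 0, 0], "delta_rot": [0, 0, -0.7], "fingers": 1}

```text
clock: 15.0
position: [0.5192, -0.0064, 0.221]
ee_rot: [-0.001, 0.466, 0.885, -0.001]
contact_force: [0.4, 1.3, 0.1]
width: 0.0853
gripper_force: 0.0
```

```bash
python3 -c "
from lids import *
lids('wrist');lids('scene')"; python3 go.py .510 -.0297 .22 .6
```

```text
wrist jar [0.4769 0.0723] tray [-0.0559  0.0543] score 0.98 z 0.0754 spread 0.005
wrist jar [ 0.5089 -0.0297] tray [-0.008  -0.0413] score 0.97 z 0.0753 spread 0.009
wrist jar [0.5859 0.0533] tray [0.0548 0.0529] score 0.97 z 0.0755 spread 0.01
wrist jar [ 0.5689 -0.0537] tray [ 0.055  -0.0554] score 0.96 z 0.0753 spread 0.009
scene jar [0.5869 0.0543] tray [0.0556 0.054 ] score 0.93 z 0.0753 spread 0.011
scene jar [0.4779 0.0723] tray [-0.0549  0.0545] score 0.93 z 0.0751 spread 0.011
scene jar [ 0.5699 -0.0527] tray [ 0.0559 -0.0543] score 0.92 z 0.0752 spread 0.012
scene jar [ 0.5099 -0.0297] tray [-0.007  -0.0411] score 0.85 z 0.0751 spread 0.012
rot units [ 0.    0.   -0.01] dp before rot [-0.07  -0.113  0.006] dp after rot [-0.07  -0.113  0.006] pos [ 0.5209 -0.0054  0.2211] yaw 0.599 w 0.0853 F [0.3 0.9 0.1] t 15.1 q6 -0.74
```

>>> servo_tool:
  moves:
    - {"dp": [-0.07, -0.115, 0], "delta_rot": [0, 0, 0], "fingers": 1}
    - {"dp": [0, 0, 0.15], "delta_rot": [0, 0, 0], "fingers": 1}
    - {"dp": [0, 0, 0.15], "delta_rot": [0, 0, 0], "fingers": 1}
    - {"dp": [0, 0, 0.15], "delta_rot": [0, 0, 0], "fingers": 1}
    - {"dp": [0, 0, 0.06], "delta_rot": [0, 0, 0], "fingers": 1}

```text
clock: 15.6
position: [0.5089, -0.0291, 0.1166]
ee_rot: [-0.002, 0.467, 0.884, -0.001]
contact_force: [-1.7, 0.4, -0.5]
width: 0.0853
gripper_force: 0.0
```

```bash
python3 go.py .5095 -.0297 .118 .6
```

```text
rot units [-0.03 -0.03 -0.01] dp before rot [-0.004  0.001 -0.007] dp after rot [-0.004  0.001 -0.007] pos [ 0.5089 -0.0291  0.1166] yaw 0.599 w 0.0853 F [-1.7  0.4 -0.5] t 15.6 q6 -0.79
```

>>> servo_tool:
  moves:
    - {"dp": [0, 0, 0], "delta_rot": [0, 0, 0], "fingers": 0.3}
    - {"dp": [0, 0, 0], "delta_rot": [0, 0, 0], "fingers": 0.3}
    - {"dp": [0, 0, 0], "delta_rot": [0, 0, 0], "fingers": 0.3}
    - {"dp": [0, 0, 0], "delta_rot": [0, 0, 0], "fingers": 0.3}
    - {"dp": [0, 0, 0], "delta_rot": [0, 0, 0], "fingers": 0.3}

```text
clock: 16.1
position: [0.5113, -0.0297, 0.1204]
ee_rot: [0.002, 0.467, 0.884, 0.001]
contact_force: [-0.2, 0.4, 4.8]
width: 0.0472
gripper_force: 26.5
```

```bash
python3 go.py .4604 -.0358 .14 .6
```

```text
rot units [ 0.03  0.03 -0.  ] dp before rot [ 0.118 -0.227 -0.099] dp after rot [ 0.119 -0.227 -0.098] pos [ 0.5113 -0.0297  0.1204] yaw 0.6 w 0.0472 F [-0.2  0.4  4.8] t 16.1 q6 -0.79
```

>>> servo_tool:
  moves:
    - {"dp": [0, 0, -0.1], "delta_rot": [0, 0, 0], "fingers": 0.3}
    - {"dp": [0.04, -0.08, 0], "delta_rot": [0, 0, 0], "fingers": 0.3}
    - {"dp": [0.04, -0.08, 0], "delta_rot": [0, 0, 0], "fingers": 0.3}
    - {"dp": [0.04, -0.07, 0], "delta_rot": [0, 0, 0], "fingers": 0.3}
    - {"dp": [0, 0, 0], "delta_rot": [0, 0, 0], "fingers": 0.3}

```text
clock: 16.6
position: [0.4558, -0.0353, 0.1387]
ee_rot: [-0.002, 0.467, 0.884, -0.0]
contact_force: [0.6, -0.3, -1.6]
width: 0.0471
gripper_force: 26.6
```

>>> servo_tool:
  moves:
    - {"dp": [0, 0, 0.04], "delta_rot": [0, 0, 0], "fingers": 0.3}
    - {"dp": [0, 0, 0.03], "delta_rot": [0, 0, 0], "fingers": 0.3}
    - {"dp": [0, 0, 0.01], "delta_rot": [0, 0, 0], "fingers": 0.3}
    - {"dp": [0, 0, 0], "delta_rot": [0, 0, 0], "fingers": 0.3}
    - {"dp": [0, 0, 0], "delta_rot": [0, 0, 0], "fingers": 0.3}

```text
clock: 17.1
position: [0.459, -0.0357, 0.1227]
ee_rot: [-0.0, 0.466, 0.885, -0.0]
contact_force: [0.3, -0.4, -1.9]
width: 0.0471
gripper_force: 26.6
```

```bash
python3 go.py .4604 -.0358 .1195 .6
```

```text
rot units [-0. -0.  0.] dp before rot [-0.004  0.006  0.016] dp after rot [-0.004  0.006  0.016] pos [ 0.459  -0.0357  0.1227] yaw 0.6 w 0.0471 F [ 0.3 -0.4 -1.9] t 17.1 q6 -0.83
```

>>> servo_tool:
  moves:
    - {"dp": [0, 0, 0.014], "delta_rot": [0, 0, 0], "fingers": 0.3}
    - {"dp": [0, 0, 0], "delta_rot": [0, 0, 0], "fingers": 0.3}
    - {"dp": [0, 0, 0], "delta_rot": [0, 0, 0], "fingers": 0.75}
    - {"dp": [0, 0, 0], "delta_rot": [0, 0, 0], "fingers": 0.75}
    - {"dp": [0, 0, 0], "delta_rot": [0, 0, 0], "fingers": 0.75}

```text
clock: 17.6
position: [0.4587, -0.0358, 0.1202]
ee_rot: [0.0, 0.467, 0.884, 0.0]
contact_force: [-0.6, 0.4, 0.1]
width: 0.0642
gripper_force: 0.0
```

>>> servo_tool:
  moves:
    - {"dp": [0, 0, -0.2], "delta_rot": [0, 0, 0], "fingers": 0.75}
    - {"dp": [0, 0, -0.22], "delta_rot": [0, 0, 0], "fingers": 1}
    - {"dp": [0, 0, -0.22], "delta_rot": [0, 0, 1], "fingers": 1}
    - {"dp": [0, 0, -0.2], "delta_rot": [0, 0, 1], "fingers": 1}
    - {"dp": [0, 0, 0], "delta_rot": [0, 0, 1], "fingers": 1}

```text
clock: 18.1
position: [0.4614, -0.0363, 0.294]
ee_rot: [0.006, 0.595, 0.804, 0.002]
contact_force: [1.0, -0.1, 0.0]
width: 0.0854
gripper_force: 0.0
```

```bash
python3 -c "
from lids import *
lids('wrist');im,_=lids('scene');save(im[120:380,140:500],'pics/s4.png')"; python3 go.py .4425 -.298 .275 .19
```

```text
wrist jar [ 0.4589 -0.0347] tray [-0.0566 -0.0542] score 0.98 z 0.0753 spread 0.009
wrist jar [0.4769 0.0723] tray [-0.0559  0.0543] score 0.97 z 0.0755 spread 0.01
wrist jar [ 0.5689 -0.0537] tray [ 0.055  -0.0554] score 0.96 z 0.0754 spread 0.01
wrist jar [0.5859 0.0533] tray [0.0548 0.0529] score 0.96 z 0.0755 spread 0.01
scene jar [0.5869 0.0543] tray [0.0556 0.054 ] score 0.93 z 0.0753 spread 0.01
scene jar [ 0.5699 -0.0527] tray [ 0.0559 -0.0543] score 0.91 z 0.0752 spread 0.011
scene jar [0.4779 0.0733] tray [-0.055   0.0554] score 0.91 z 0.0752 spread 0.011
scene jar [ 0.4599 -0.0337] tray [-0.0558 -0.0531] score 0.9 z 0.075 spread 0.01
rot units [0.03 0.01 1.1 ] dp before rot [-1.228 -0.466  0.073] dp after rot [-1.272 -0.328  0.072] pos [ 0.4589 -0.0358  0.2895] yaw 0.3 w 0.0854 F [ 0.1 -0.2  0.1] t 18.2 q6 -0.53
```

View pics/s4.png

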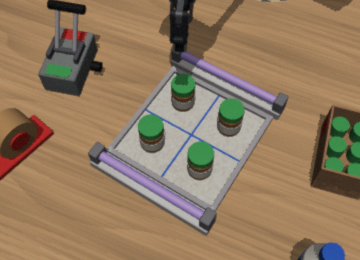

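The picture shows one upright jar in each quarter, at (183,92), (230,117), (151,132) and (200,160). The lever is at the red end with its bar near (67,7). Now I'll throw the lever back.

>>> servo_tool:
  moves:
    - {"dp": [-0.21, -0.08, 0], "delta_rot": [0, 0, 0], "fingers": 1}
    - {"dp": [-0.21, -0.08, 0], "delta_rot": [0, 0, 0], "fingers": 1}
    - {"dp": [-0.21, -0.08, 0], "delta_rot": [0, 0, 0], "fingers": 1}
    - {"dp": [-0.21, -0.08, 0], "delta_rot": [0, 0, 0], "fingers": 1}
    - {"dp": [-0.21, -0.08, 0], "delta_rot": [0, 0, 1], "fingers": 1}

```text
clock: 18.7
position: [0.4433, -0.2612, 0.2867]
ee_rot: [-0.001, 0.633, 0.774, 0.0]
contact_force: [0.9, 0.2, 0.6]
width: 0.0856
gripper_force: 0.0
```

```bash
python3 go.py .4425 -.298 .185 .19
```

```text
rot units [-0.02 -0.02  0.1 ] dp before rot [-0.181 -0.04   0.508] dp after rot [-0.18  -0.039  0.508] pos [ 0.4433 -0.2612  0.2867] yaw 0.2 w 0.0856 F [0.9 0.2 0.6] t 18.7 q6 -0.87
```

>>> servo_tool:
  moves:
    - {"dp": [-0.17, -0.035, 0], "delta_rot": [0, 0, 0.1], "fingers": 1}
    - {"dp": [0, 0, 0.1], "delta_rot": [0, 0, 0], "fingers": 1}
    - {"dp": [0, 0, 0.15], "delta_rot": [0, 0, 0], "fingers": 1}
    - {"dp": [0, 0, 0.15], "delta_rot": [0, 0, 0], "fingers": 1}
    - {"dp": [0, 0, 0.1], "delta_rot": [0, 0, 0], "fingers": 1}

```text
clock: 19.2
position: [0.4425, -0.2936, 0.1846]
ee_rot: [-0.003, 0.636, 0.772, 0.0]
contact_force: [-0.3, -0.2, 0.1]
width: 0.0853
gripper_force: 0.0
```

```bash
python3 go.py .4425 -.298 .185 .19
```

```text
rot units [-0.04 -0.05  0.02] dp before rot [-0.021 -0.004 -0.002] dp after rot [-0.021 -0.004 -0.002] pos [ 0.4425 -0.2936  0.1846] yaw 0.192 w 0.0853 F [-0.3 -0.2  0.1] t 19.2 q6 -0.91
```

>>> servo_tool:
  moves:
    - {"dp": [0, 0.08, 0], "delta_rot": [0, 0, 0], "fingers": 1}
    - {"dp": [0, 0.08, 0], "delta_rot": [0, 0, 0], "fingers": 1}
    - {"dp": [0, 0.08, 0], "delta_rot": [0, 0, 0], "fingers": 1}
    - {"dp": [0, 0.08, 0], "delta_rot": [0, 0, 0], "fingers": 1}
    - {"dp": [0, 0.08, 0], "delta_rot": [0, 0, 0], "fingers": 1}

```text
clock: 19.7
position: [0.5254, -0.2793, 0.1891]
ee_rot: [0.001, 0.636, 0.771, 0.0]
contact_force: [0.3, -0.4, -0.0]
width: 0.0851
gripper_force: 0.0
```

>>> servo_tool:
  moves:
    - {"dp": [0, 0, 0], "delta_rot": [0, 0, 0], "fingers": 1}
    - {"dp": [0, -0.04, 0], "delta_rot": [0, 0, 0], "fingers": 1}
    - {"dp": [0, 0, -0.15], "delta_rot": [0, 0, 0], "fingers": 1}
    - {"dp": [0, 0, -0.2], "delta_rot": [0, 0, 0], "fingers": 1}
    - {"dp": [0, 0, -0.2], "delta_rot": [0, 0, 0], "fingers": 1}

```text
clock: 20.2
position: [0.5131, -0.281, 0.2988]
ee_rot: [-0.001, 0.637, 0.771, -0.0]
contact_force: [0.9, -0.3, 0.8]
width: 0.0854
gripper_force: 0.0
```

```bash
python3 -c "
from lids import *
im,_=lids('scene');save(im[60:410,50:500],'pics/s5.png')
im,P=cloud('side')
q=P[150:265,370:480].reshape(-1,3); q=q[(q[:,2]>.11)&(q[:,2]<.17)&(q[:,0]<.56)&(q[:,0]>.38)&(abs(q[:,1]+.29)<.06)]; print(len(q),np.percentile(q,[5,50,95],axis=0).round(3))"; python3 go.py .5 -.28 .3 .19
```

```text
scene jar [0.5869 0.0543] tray [0.0556 0.054 ] score 0.92 z 0.0754 spread 0.011
scene jar [ 0.5699 -0.0527] tray [ 0.0559 -0.0543] score 0.92 z 0.0752 spread 0.011
scene jar [0.4779 0.0733] tray [-0.055   0.0554] score 0.91 z 0.0752 spread 0.01
scene jar [ 0.4599 -0.0347] tray [-0.0556 -0.054 ] score 0.9 z 0.0753 spread 0.01
327 [[ 0.498 -0.311  0.114]
 [ 0.513 -0.268  0.143]
 [ 0.527 -0.245  0.151]]
rot units [ 0.08  0.09 -0.01] dp before rot [ 0.029 -0.074  0.021] dp after rot [ 0.028 -0.074  0.022] pos [ 0.5157 -0.2828  0.3045] yaw 0.189 w 0.0857 F [0.2 0.2 0.2] t 20.3 q6 -0.81
```

View pics/s5.png

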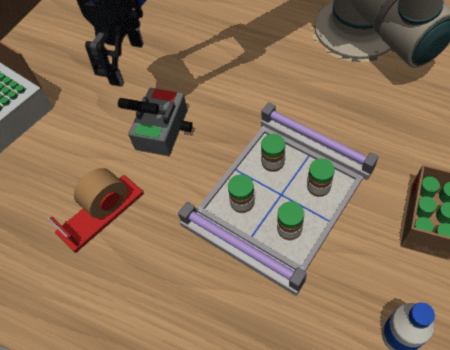

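The lever is back at the green end, with the bar near (137,104), same as at the start. All four jars are in place and the arm is clear.

```bash
python3 -c "
from rig import manip
print(manip.sign_off())"
```

```text
the job is handed in; nothing more can be done
None
```

I handed the job in at about 20 s of the 72 s: the lamp went off before any jar was touched, each quarter has one upright jar within about 2 mm of its centre, the lever is back at green, and the bottle and tape dispenser were not touched; sign-off returned no verdict.

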